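# Lock the seat rail in its jig and hold the arm post over the mortise

### The job

Lock the chair's seat rail into the gluing jig: swing the toggle clamp's red handle up and over centre, right to its stop, so that the rubber foot presses hard on the rail. Then draw the pale pine post out of the stand and carry it over the glue-up and the jig, touching neither with it, to the mortise in the rail; hold it there upright, turned to suit and centred, with its tenon about a centimetre above the mortise and not touching the rail at any time. Finish while still holding it there, so that the joiner can brush glue on it (do not lower it or let go), with the clamp still locked and everything else on the bench left where it was.

Things in the scene. Friction and masses are not known exactly. Their poses are not given: they have to be found in the camera images.
- clamp_handle (a joint): toggle clamp handle, rad: 0 = open (handle leans back to the jig's -x, 23 degrees above level; the bar stands up), 1.27 = dead centre, 1.344 = locked at its stop (handle nearly upright, leaning 10 degrees towards the rail; bar level over the rail). May start up to 0.12. Stays where left; some newtons at the grip move it, more in the last 0.4 rad.
- handle_hinge (a point): axis of the clamp handle, on the jig, 59 mm above the bench; the axis is the jig's y axis (level). This point's axes are the jig's: x from the clamp towards the rail, square to it, y along the rail, z up.
- handle_grip (a point): mid grip of the red plastic handle (70 mm long, 18 wide along the jig's y, 16 thick), 90 mm from the handle's axis; the handle ends 114 mm from it. Open, it is 83 mm behind the axis (jig -x) and 35 above; locked, 16 mm in front (+x) and 89 above. Pinched from above across its 18 mm, it can turn between the pads as it swings.
- rail_top (a point): point on top of the pine seat rail where the clamp's rubber foot lands. Rail: loose, 30 mm wide (x), 260 mm long (y) plus a 20 mm stub tenon at each end, 40 mm high, lying in the jig against a fence; its top is 55 mm above the bench. 113 mm along the jig's x from the handle's axis.
- mortise (a point): centre of the mouth of the mortise in the rail's top face, 55 mm above the bench, 120 mm along +y from rail_top; the pocket is 14 mm (x) by 28 mm (y) and 20 mm deep. x across the rail, y along it, z up.
- jig: gluing jig fixed to the bench: plywood board 200 x 296 x 15 mm, 45 mm high fence beyond the rail, end stop, and the steel toggle clamp on a riser on the -x side, in the plane y = -55 mm. Origin under the rail's middle, x square to the rail away from the clamp, y along it. Clamp's top is about 180 mm above the bench when locked.
- clamp_arm: the clamp's steel bar, hinged on the jig 58 mm behind the rail's middle line, 65 mm above the bench; at its end a spring-loaded spindle with a rubber foot. The handle drives it through a link.
- rail: the seat rail (see rail_top); origin in the middle of its underside.
- post_mid (a point): middle of the pale pine arm post, halfway up its 140 mm. From the bottom: tenon 12 (x) by 26 (y), 16 mm long; 30 mm square block, 28 high; turned waist, at most 29 across, 46 high; top block 30 mm square, from 20 to 58 mm above this point (grip here); round pin 12 across, 12 high. z up along the post, x across the tenon's thin side, y along its wide side (a half turn is the same). About 80 g.
- tenon_end (a point): middle of the end face of the post's tenon, 70 mm below post_mid along the post.
- post: the pale pine post (see post_mid); origin at tenon_end.
- stand: wooden stand fixed to the bench, 190 (x) by 62 (y) mm, 30 high, with three sockets in a row along x, 60 mm apart, 18 by 32 mm, 19 deep; posts stand on their shoulders, tenon inside (lift 20 mm to clear). Origin under its middle. The posts' y is the stand's y: grip them across that way.
- dark_post_a_mid (a point): middle of a dark walnut post of the same shape in the stand, not to be used or moved.
- dark_post_b_mid (a point): the same for the second dark walnut post.
- glueup: boards glued edge to edge, left to set on two bearers, 300 (x) by 130 (y) mm, between stand and jig; two F-clamp bars run over the top along x, 36 mm either side of the middle, up to 116 mm above the bench; their wooden handles reach 290 mm along +x. Origin under the boards' middle. Heavy, loose.
- glue: white glue bottle with a red cap, 60 mm across, 170 mm tall; origin under its middle. Leave it.
- mallet: beech mallet lying flat, head 65 x 120 x 85 mm, handle 250 mm along -x; origin under the head. Leave it.
- square: try square, 110 mm wooden stock and 150 mm steel blade; origin under the stock's middle. Leave it.
- sandblock: cork sanding block 110 x 60 x 35 mm; origin under its middle. Leave it.
- pencil: red carpenter's pencil, 180 mm, along x; origin under its middle. Leave it.
There are look-alikes about, which are no part of the job. What is shaped like the post but orange or purple is not meant.

How it is judged:
By the outcome, as a careful person would: the job done as asked, in the order asked, and still so for the second after the job is handed in, while the arm keeps its last pose, push and grip.
It also fails if it takes over 64 s, if anything falls off the work surface, if the arm or the gripper's body presses on something with over 40 N, if the wrist force passes 120 N, or if a joint passes its speed limit or range.

### The arm

A 6-joint arm with a two-finger parallel gripper is mounted at the origin on the work surface. World frame = base frame: x ahead of the robot, y to its left, z up, the work surface at z = 0. Lengths are in m, angles in rad, forces in N, time in s.
With the tool pointing down it reaches from about 0.25 to 0.775 m from the base axis. Payload 8.9 kg.
Tool frame: the origin (TCP) lies midway between the tips of the shut fingers; the grasp point (between the pads) lies 19 mm behind it; z points along the fingers, x is the direction in which the jaws open and shut, and the axes are right-handed (so a half turn about z gives the same grasp; the last joint's range is limited). The gripper opens to 85 mm and grips with 20 to 120 N. Pads are 22 mm wide; open, the fingers measure 114 mm over their backs; the gripper's body (76 mm by 85 mm) begins 54 mm behind the grasp point. The pads swing forward as they close: fully open they stand 13 mm farther back than shut.
Start: joints at [-1.423, 0.291, -0.153, 1.127, 0, 1.431], TCP at [0.149, -0.504, 0.199] pointing down, gripper open.
Joint ranges: [-2.52, 2.52], [-0.91, 1.74], [-1.3, 1.37], [-1.96, 2.02], [-1.52, 1.47], [-3.14, 3.14]. Speed limits (rad/s): [2.22, 2.22, 2.79, 3.14, 3.14, 3.14].

### API

Orientations are given as [roll, pitch, yaw] about the fixed x, y, z axes, in that order (R = Rz(yaw) Ry(pitch) Rx(roll)).
In Python, from cell import read_state, camera, close_job, recognise, outline_of gives the robot as it stands.
- The arm moves only by the shell command python3 -m jog 'ROWS' [OPENING] [FORCE]. ROWS is text: rows parted by semicolons, each of 6 numbers parted by spaces: the shift along the tool's x, y, z in mm, then the turn, a rotation vector about the tool's x, y, z in rad. A call has 1 to 12 rows; each row is the pose to reach, as a shift and turn from the pose commanded when the call began, along the tool's axes at that moment; what a row does not reach only later rows make up. A row lasts 1/8 s, in which the tool goes at most 62.5 mm and 10.7 degrees, less where a joint would pass 70% of its speed; a pose out of reach is approached as far as the arm can. A call with a gripper value outside its range is refused whole. OPENING is the gripper's target within -1 to 1 (shut at 1, half-way at 0, fully open at -1), set as the call begins (- or left out, the last holds). The fingers move at their own pace and stop on an object; FORCE is the grip in N (left out, the last holds). Time passes only in rows, so rows that repeat a pose let the fingers close. It gives the time, the measured TCP pose, the force and the opening at its end, in the units of the state.
- read_state(): the state, without advancing time (a new reading comes with each control period).
- camera(name): name is "scene" or "top"; returns a dict with "frame" (480x640x3 uint8, blue, green, red), "fx", "fy", "cx", "cy" (pixels), "dist" ([k1, k2, p1, p2, k3] as OpenCV has them; the pictures are not rectified), "R" (3x3) and "t" (3): a world point X has camera coordinates R X + t. Camera axes: x right, y down, z forward; pixel columns grow to the right and rows downward; lengths in m; the calibration is good to about 2 mm. A picture is of the moment at which its call begins. There is no depth.
- close_job(): hands the job in, once; it reports no verdict.
Trained networks look in the newest picture that a camera, given by its name, has taken for a name from the list of things; names that differ only in an ending like _2 or _b are one class to them, and where a whole thing is asked for, a point or a joint stands for the part that bears it (a point fixed in the world has none). Each returns a list of dicts, best first, with "conf" (0 to 1); they miss things now and then, are a little off and sometimes report something else, mostly with a low value. They report only what shows in the picture. A call takes as long as a camera call. They do not tell look-alikes from the thing itself.
- recognise(query, camera): "point" ([x, y, z] in m, in world coordinates, good to about 4 mm: the middle of the surface that is visible of it).
- outline_of(query, camera): "pixels" (480x640 bool, what is visible of it).
The state is a dict: "t": time; "joints": joint angles; "joint_velocities": joint speeds; "tau": joint torques, N m; "ee_pos": TCP position; "orientation": TCP orientation; "wrist_force": force on the tool from outside, world axes, zero at the start; "ft_torque": the same for the moment, N m; "opening": finger opening in m.
Only numpy, scipy, OpenCV 4.12 (cv2) and the standard library are available. Lean on these libraries where they do the work, as an engineer would, in place of code of your own. Each camera call takes 0.05 s, during which the arm holds its last target. There are 200 camera calls.

## Working session

There is one attempt and no reset: what is moved stays moved. The work goes in short steps, Python scripts to look and compute and a shell command to move; the robot and the scene stay as the last step left them, time stands still between calls to the robot, and variables do not carry over. Pictures are saved under pics/ and viewed, about 8 in all and at most 12, crops included, and the job is handed in when it is done.

```bash
ls; mkdir -p pics
python3 - <<'E'
from cell import *
import cv2,numpy as np
s=read_state();print(s['t'],s['ee_pos'],s['orientation'],s['opening'])
for c in('scene','top'):
    d=camera(c);cv2.imwrite(f'pics/{c}0.png',d['frame']);print(c,d['fx'],d['cx'],d['cy'],d['dist'],(-np.array(d['R']).T@d['t']).round(3),np.array(d['R']).round(2).tolist())
    for q in['handle_grip','handle_hinge','rail_top','mortise','rail','jig','clamp_arm','post_mid','post','stand','dark_post_a_mid','glueup','glue','mallet','square','sandblock','pencil']:
        print(q,[(np.round(r['point'],3).tolist(),round(r['conf'],2)) for r in recognise(q,c)][:5])
E
```

```text
pics
0.0 [ 0.14844725 -0.5030677   0.19852739] [-3.14140571e+00  1.31312685e-03 -1.28396065e+00] 0.08499136057352405
scene 525.8470196967273 315.07901309830163 239.53080900715412 [-0.04003717  0.          0.          0.          0.        ] [ 1.287 -0.584  0.916] [[0.63, 0.78, -0.02], [0.49, -0.42, -0.76], [-0.6, 0.47, -0.64]]
handle_grip [([0.488, 0.067, 0.081], 0.82), ([0.522, -0.363, 0.119], 0.24)]
handle_hinge [([0.586, 0.087, 0.02], 0.77), ([0.584, -0.353, 0.11], 0.17)]
rail_top [([0.65, 0.099, 0.052], 0.57)]
mortise [([0.651, 0.098, 0.056], 0.81), ([0.622, -0.217, 0.049], 0.31)]
rail [([0.655, 0.101, 0.055], 0.92), ([0.584, -0.355, 0.111], 0.69), ([0.587, 0.074, 0.111], 0.16)]
jig [([0.587, 0.086, 0.017], 0.82)]
clamp_arm [([0.584, 0.075, 0.111], 0.53)]
post_mid [([0.392, -0.454, 0.089], 0.97), ([0.522, -0.366, 0.117], 0.82), ([0.672, -0.39, 0.095], 0.64), ([0.628, -0.216, 0.048], 0.4)]
post [([0.52, -0.364, 0.118], 0.94), ([0.39, -0.454, 0.092], 0.7), ([0.39, -0.036, 0.032], 0.44), ([0.584, 0.088, 0.015], 0.42)]
stand [([0.535, -0.38, 0.031], 0.85), ([0.649, 0.099, 0.053], 0.7
[... 969 characters left out ...]
, 0.121], 0.62), ([0.511, -0.345, 0.135], 0.6)]
post_mid [([0.507, -0.35, 0.138], 0.86), ([0.659, -0.378, 0.115], 0.64), ([0.376, -0.448, 0.112], 0.64), ([0.453, -0.351, 0.144], 0.31)]
post [([0.381, -0.452, 0.114], 0.95), ([0.512, -0.348, 0.137], 0.83)]
stand [([0.495, -0.342, 0.032], 0.6), ([0.509, -0.347, 0.138], 0.17)]
dark_post_a_mid [([0.452, -0.352, 0.145], 0.79)]
glueup [([0.584, -0.19, 0.047], 0.61), ([0.64, 0.13, 0.054], 0.24)]
glue [([0.756, 0.002, 0.112], 0.71), ([0.496, -0.341, 0.033], 0.36)]
mallet [([0.577, 0.474, 0.075], 0.88)]
square [([0.298, -0.349, 0.011], 0.65)]
sandblock [([0.378, -0.021, 0.034], 0.76), ([0.313, 0.248, 0.004], 0.52)]
pencil [([0.31, 0.247, 0.002], 0.8)]
```

View pics/scene0.png

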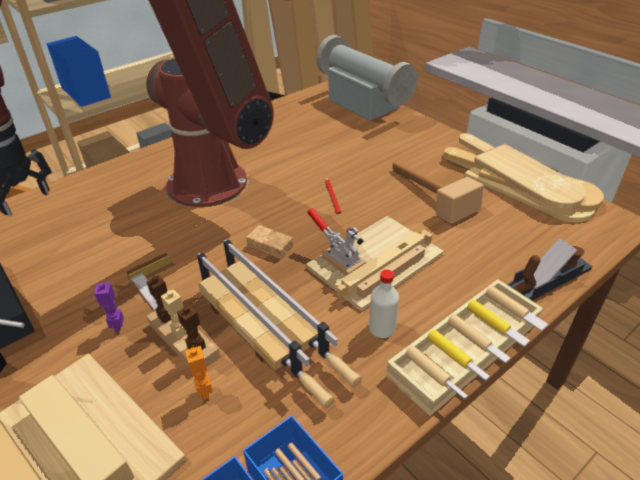

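View pics/top0.png

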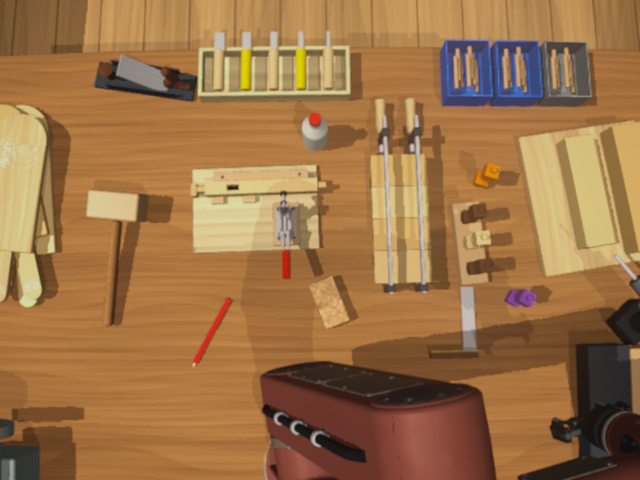

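Scene: the pale post is in the middle of the stand (scene (172,305), top (481,238)). The others are dark walnut posts at top (474,212) and (479,266), orange at (487,174) and purple at (521,297). The pale one fits the description. The jig is at top (255,205), with the mortise at (233,187) and the red handle at (286,262).

```bash
cat > h.py <<'E'
import cv2,numpy as np
from cell import *
def K(d): return np.array([[d['fx'],0,d['cx']],[0,d['fy'],d['cy']],[0,0,1]])
def w(d,px,z):
    u=cv2.undistortPoints(np.float64(px).reshape(1,1,2),K(d),np.array(d['dist']))[0,0]
    R=np.array(d['R']);c=-R.T@d['t'];v=R.T@[u[0],u[1],1];return c+v*(z-c[2])/v[2]
def px(d,X):
    R=np.array(d['R']);return cv2.projectPoints(np.float64(X).reshape(-1,1,3),cv2.Rodrigues(R)[0],np.float64(d['t']),K(d),np.array(d['dist']))[0][:,0]
def crop(im,x,y,w_,h_,s): return cv2.resize(im[y:y+h_,x:x+w_],None,fx=s,fy=s,interpolation=cv2.INTER_CUBIC)
E
python3 - <<'E'
from h import *
t=cv2.imread('pics/top0.png')
a=crop(t,185,160,150,120,5);cv2.imwrite('pics/jig.png',a)
b=crop(t,445,190,60,100,6);s=cv2.imread('pics/scene0.png');c=crop(s,140,260,70,100,6)
cv2.imwrite('pics/stand.png',np.hstack([b,c]))
E
```

```text
(no output)
```

View pics/jig.png

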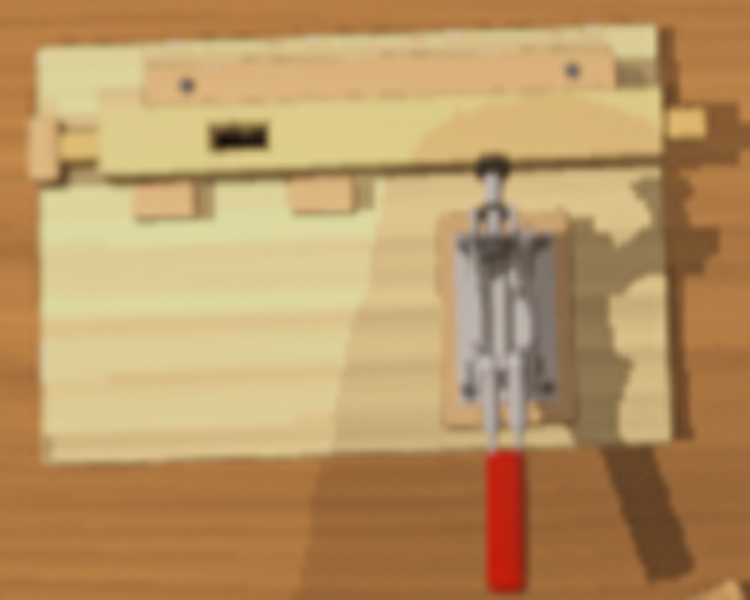

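View pics/stand.png

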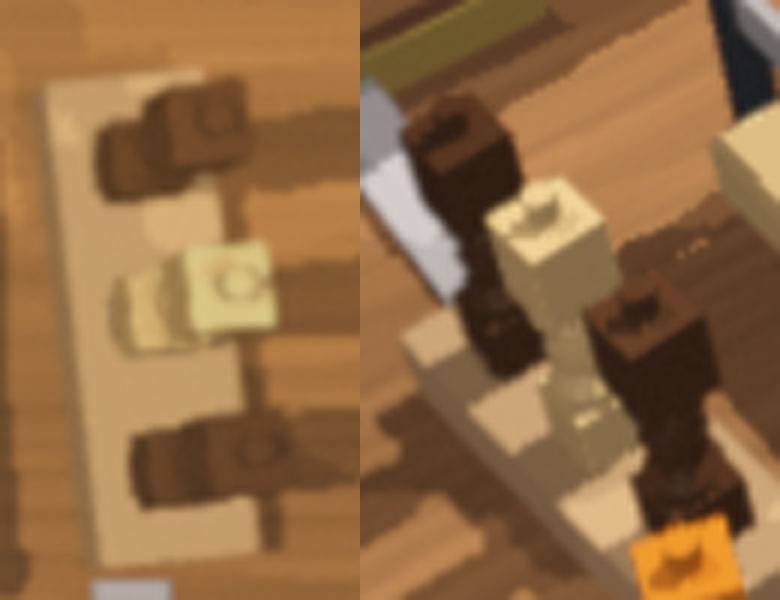

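The jig crop shows the mortise at crop (239,137), the rail edges, and the handle from (505,452) to (507,590). The stand crop confirms the pale post in the middle, with its block-top corners at about (180,250), (268,240), (276,325) and (190,333).

```bash
cat > m.py <<'E'
from h import *
d=camera('top')
J=lambda p:((p[0]+.5)/5-.5+185,(p[1]+.5)/5-.5+160)
S=lambda p:((p[0]+.5)/6-.5+445,(p[1]+.5)/6-.5+190)
b=[w(d,J(p),.015) for p in[(38,48),(658,25),(672,440),(42,463)]]
for i in range(4):
    e=b[(i+1)%4]-b[i];print('board',b[i].round(4),np.linalg.norm(e).round(4),np.degrees(np.arctan2(e[1],e[0])).round(2))
print('boardmid',np.mean(b,0).round(4))
m=w(d,J((239,137)),.055);print('mort',m.round(4))
print('rail near edge',w(d,J((105,178)),.055),w(d,J((662,158)),.055))
h=[w(d,J((505,452)),.059+.055*.39),w(d,J((507,592)),.059+.114*.39)];print('handle',h)
p=[w(d,S(q),.142) for q in[(180,250),(268,240),(276,325),(190,333)]]
for i in range(4):
    e=p[(i+1)%4]-p[i];print('post',p[i].round(4),np.linalg.norm(e).round(4),np.degrees(np.arctan2(e[1],e[0])).round(2))
print('postmid',np.mean(p,0).round(4))
q=[w(d,S(q),.03) for q in[(42,85),(98,565),(258,548)]];
for i in range(2):
    e=q[i+1]-q[i];print('stand',np.linalg.norm(e).round(4),np.degrees(np.arctan2(e[1],e[0])).round(2))
print('standmid',((q[0]+q[2])/2).round(4))
E
python3 m.py
```

```text
board [0.6938 0.2954 0.015 ] 0.2963 -88.56
board [ 0.7012 -0.0008  0.015 ] 0.1984 -178.7
board [ 0.5029 -0.0053  0.015 ] 0.2964 91.53
board [0.495 0.291 0.015] 0.1989 1.26
boardmid [0.5982 0.1451 0.015 ]
mort [0.6416 0.1932 0.055 ]
rail near edge [0.62323401 0.25518086 0.055     ] [ 0.62961469 -0.00182126  0.055     ]
handle [array([0.49242392, 0.06986924, 0.08045   ]), array([0.42896236, 0.06822885, 0.10346   ])]
post [ 0.5234 -0.3399  0.142 ] 0.0324 -84.12
post [ 0.5267 -0.3721  0.142 ] 0.0308 -176.84
post [ 0.496  -0.3738  0.142 ] 0.0315 94.64
post [ 0.4935 -0.3424  0.142 ] 0.0301 4.81
postmid [ 0.5099 -0.3571  0.142 ]
stand 0.1883 -175.21
stand 0.0632 -84.81
standmid [ 0.5107 -0.3569  0.03  ]
```

```bash
cat > go.py <<'E'
# world TCP target (mm) + yaw -> tool-frame shift; usage: go.py x y z yaw
import sys;from h import *;from scipy.spatial.transform import Rotation as R
s=read_state();r=R.from_euler('xyz',s['orientation']);a=list(map(float,sys.argv[1:]))
print('shift',(r.inv().apply(np.array(a[:3])-np.array(s['ee_pos'])*1e3)).round(1),'rot',(r.inv()*R.from_euler('xyz',[np.pi,0,a[3]])).as_rotvec().round(3))
E
python3 go.py 448.5 68.5 190 1.595
```

```text
shift [-463.9 -449.6    9.1] rot [-0.     0.    -2.879]
```

```bash
python3 -m jog '-40 -40 0 0 0 -0.18; -80 -78 0 0 0 -0.36; -120 -117 0 0 0 -0.54; -160 -155 0 0 0 -0.72; -200 -194 0 0 0 -0.9; -240 -233 0 0 0 -1.08; -280 -272 0 0 0 -1.26; -320 -311 5 0 0 -1.44; -360 -350 5 0 0 -1.62; -400 -389 8 0 0 -1.8; -440 -428 8 0 0 -1.98; -463 -450 8 0 0 -2.16' -1; python3 go.py 448.5 68.5 160 1.595
```

```text
t: 3.35
ee_pos: [0.45, 0.0702, 0.1911]
orientation: [3.141, -0.0, 0.884]
wrist_force: [0.8, -1.0, -1.0]
opening: 0.0853
shift [-2.3 -0.1 31.1] rot [ 0.    -0.    -0.711]
```

```bash
python3 -m jog '-2 0 5 0 0 -0.18; -2 0 10 0 0 -0.36; -2 0 20 0 0 -0.54; -2 0 30 0 0 -0.711; -2 0 30 0 0 -0.711; -2 0 30 0 0 -0.711'; python3 go.py 448.5 68.5 75 1.595
python3 - <<'E'
from h import *
d=camera('scene');x=np.array(d['frame']);u=px(d,[.4485,.0685,.094])[0].astype(int);print(u)
a=crop(x,u[0]-50,u[1]-50,100,100,6)
e=camera('top');y=np.array(e['frame']);b=crop(y,265,235,40,100,6)
cv2.imwrite('pics/grip.png',np.hstack([a,b]) if 0 else a)
for c in('scene','top'): print([(np.round(r['point'],3).tolist(),round(r['conf'],2)) for r in recognise('handle_grip',c)][:2])
E
```

```text
t: 4.1
ee_pos: [0.4481, 0.0663, 0.1615]
orientation: [3.141, 0.0, 1.583]
wrist_force: [-0.3, 0.1, 1.2]
opening: 0.0856
shift [ 2.2  0.4 86.5] rot [ 0.     0.    -0.012]
[313 217]
[([0.492, 0.065, 0.082], 0.82), ([0.522, -0.364, 0.118], 0.21)]
[([0.597, 0.077, 0.126], 0.73)]
```

View pics/grip.png

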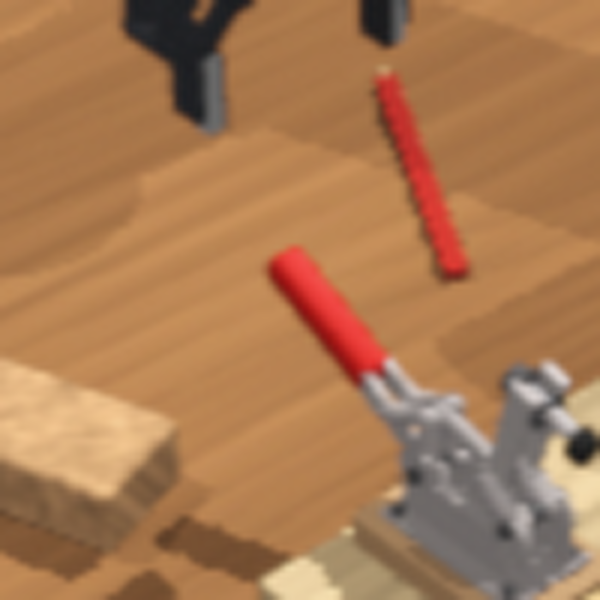

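Run:
```python
from h import *
d=camera('scene');e=camera('top')
for z in(.095,.1,.105,.11,.115,.12): print(z,w(d,(310.2,208.9),z).round(4)[:2],w(e,((507.5)/5-.5+185,590/5-.5+160),z).round(4)[:2])
```

```text
0.095 [0.416  0.0827] [0.4304 0.0686]
0.1 [0.4213 0.0786] [0.4302 0.0684]
0.105 [0.4266 0.0745] [0.43   0.0681]
0.11 [0.4319 0.0705] [0.4298 0.0679]
0.115 [0.4372 0.0664] [0.4296 0.0677]
0.12 [0.4425 0.0624] [0.4294 0.0674]
```

```bash
python3 -m jog '2 0 30 0 0 -0.012; 2 -1 60 0 0 -0.012; 2 -1 84 0 0 -0.012; 2 -1 84 0 0 -0.012; 2 -1 84 0 0 -0.012'; python3 -m jog '0 0 0 0 0 0; 0 0 0 0 0 0; 0 0 0 0 0 0; 0 0 0 0 0 0; 0 0 0 0 0 0; 0 0 0 0 0 0; 0 0 0 0 0 0; 0 0 0 0 0 0' 1 45
```

```text
t: 5.03
ee_pos: [0.4475, 0.0683, 0.078]
orientation: [3.141, 0.0, 1.599]
wrist_force: [0.5, 0.7, 1.2]
opening: 0.0855
t: 6.02
ee_pos: [0.4466, 0.0693, 0.0771]
orientation: [-3.141, -0.002, 1.599]
wrist_force: [0.3, 5.2, 0.4]
opening: 0.0121
```

```bash
python3 -m jog '0 0 0 0 0 0; 0 0 0 0 0 0'
python3 - <<'E'
from h import *
d=camera('scene');x=np.array(d['frame'])
cv2.imwrite('pics/grip2.png',crop(x,263,167,100,90,7))
E
```

```text
t: 6.28
ee_pos: [0.4466, 0.0693, 0.0771]
orientation: [-3.141, -0.002, 1.6]
wrist_force: [0.1, 6.0, 0.3]
opening: 0.0122
```

View pics/grip2.png

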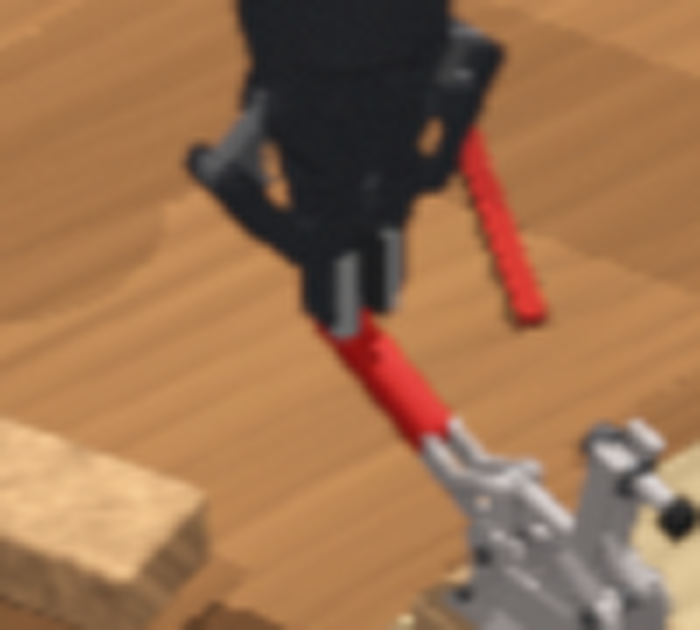

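```bash
python3 -m jog '0 2.3 -4.7 0 0 0; 0 4.7 -9.4 0 0 0; 0 10.9 -18.8 0 0 0; 0 18.3 -27.4 0 0 0; 0 26.6 -35.1 0 0 0; 0 35.8 -41.6 0 0 0; 0 45.8 -47 0 0 0; 0 45.8 -47 0 0 0'
python3 - <<'E'
from h import *
d=camera('scene');x=np.array(d['frame'])
cv2.imwrite('pics/swing.png',crop(x,263,157,100,100,6))
E
```

```text
t: 7.32
ee_pos: [0.4934, 0.0695, 0.1244]
orientation: [3.141, 0.0, 1.599]
wrist_force: [0.3, 0.0, 0.4]
opening: 0.0004
```

View pics/swing.png

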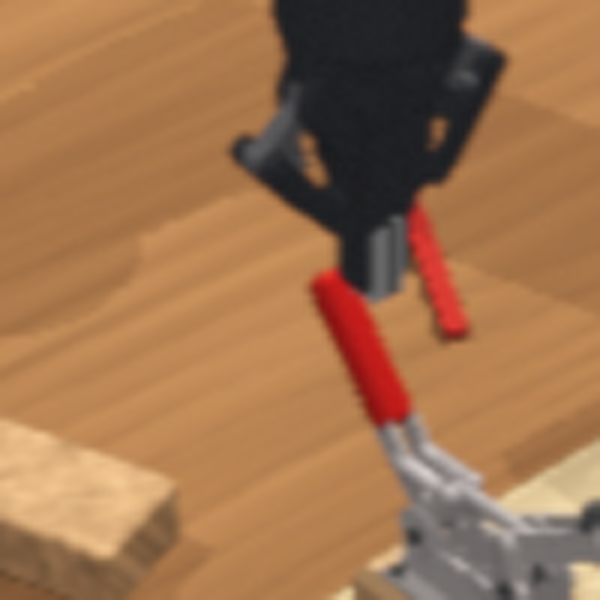

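The pads slipped off. They'd only caught an edge of the handle, which is now at a mid angle (tip at about crop (330,280), end of red at (393,420)). I'll refit its pose.

Run:
```python
from h import *
from scipy.optimize import least_squares
d=camera('scene')
def fit(name,cr,sc,o):
    m=np.array([[(c[0]+.5)/sc-.5+o[0],(c[1]+.5)/sc-.5+o[1]] for c in cr])
    def P(p): return [[.5315+p[1]-s*np.cos(p[0]),.0705-s*.0244*np.cos(p[0]),.059+p[2]+s*np.sin(p[0])] for s in(.114,.044)]
    for pri in(1e3,1e2):
        r=least_squares(lambda p:np.r_[(px(d,P(p))-m).ravel(),p[1:]*pri],[.8,0,0]);print(name,np.degrees(r.x[0]).round(1),(r.x[1:]*1e3).round(1),r.fun[:4].round(1))
fit('now',[(330,280),(393,420)],6,(263,157))
fit('start',[(285,258),(368,370)],6,(263,167))
```

```text
now 53.1 [ 0.1 -0.1] [-0.5 -1.3  0.5  0.9]
now 54.2 [-1.3 -1.7] [-0.3 -1.2  0.3  1.2]
start 26.8 [-0.1  0.2] [-1.2 -0.9  1.2  1.5]
start 24.1 [0.9 3.9] [-1.5 -0.8  1.3  1. ]
```

Run:
```python
from h import *
d=camera('scene');s=read_state();print(s['ee_pos'],s['opening']);t=np.array(s['ee_pos'])
for dz in(0,.005,.01,.019): print(dz,((px(d,t+[0,0,dz])[0]-[263,157]+.5)*6).round())
print(((px(d,[t+[0,.0,0],t+[.011,0,0],t+[-.011,0,0]])-[263,157]+.5)*6).round())
t=np.array([.4466,.0693,.0771]);print(((px(d,[t,t+[0,-.006,0],t+[.011,-.006,0],t+[0,0,.019]])-[263,167]+.5)*7).round())
```

```text
[0.49200583 0.06955295 0.12382233] -0.00017263355016334628
0 [375. 355.]
0.005 [375. 345.]
0.01 [374. 335.]
0.019 [374. 318.]
[[375. 355.]
 [392. 367.]
 [358. 343.]]
[[359. 388.]
 [346. 394.]
 [365. 409.]
 [358. 347.]]
```

Run:
```python
from h import *
t=np.array(read_state()['ee_pos']);o=[]
for c in('scene','top'):
    d=camera(c);x=np.array(d['frame']).copy();u=px(d,t)[0];v=u.round().astype(int)
    a=crop(x,v[0]-33,v[1]-45,66,90,6)
    q=((u-[v[0]-33,v[1]-45]+.5)*6).astype(int)
    cv2.drawMarker(a,tuple(int(k) for k in q),(0,255,0),cv2.MARKER_CROSS,16,1);o.append(a);print(c,u,q)
    g=u
cv2.imwrite('pics/tcp.png',np.hstack(o))
```

```text
scene [324.95237485 215.64437841] [200 270]
top [284.7762795 248.4847037] [199 275]
```

View pics/tcp.png

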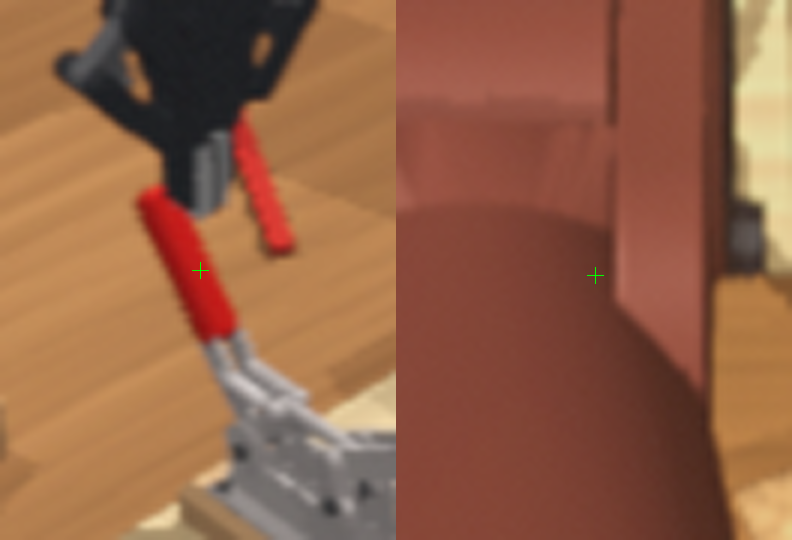

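The picture shows the shut fingertips at scene crop (200,213), while the reported TCP projects to (200,270). So the real tips sit about 27 mm higher than reported, which explains the grip on the handle's top edge. I'll back off and regrip lower, checking the opening.

```bash
python3 -m jog '0 0 -30 0 0 0; 0 0 -50 0 0 0; 0 -8 -50 0 0 0; 0 -15 -50 0 0 0; 0 -15 -50 0 0 0; 0 -15 -50 0 0 0' -1; python3 -m jog '0 0 20 0 0 0; 0 0 40 0 0 0; 0 0 60 0 0 0; 0 0 75 0 0 0; 0 0 75 0 0 0'; python3 go.py 477 69.2 85 1.595
```

```text
t: 8.32
ee_pos: [0.4773, 0.0691, 0.1736]
orientation: [-3.141, -0.0, 1.599]
wrist_force: [0.2, 0.4, 0.7]
opening: 0.0856
t: 8.95
ee_pos: [0.4767, 0.0691, 0.098]
orientation: [-3.139, -0.0, 1.599]
wrist_force: [-0.3, 0.1, 0.2]
opening: 0.0858
shift [ 0.1  0.3 13. ] rot [-0.002 -0.     0.004]
```

```bash
python3 -m jog '0 0 7 0 0 0; 0 0 13 0 0 0; 0 0 13 0 0 0'; python3 -m jog '0 0 0 0 0 0; 0 0 0 0 0 0; 0 0 0 0 0 0; 0 0 0 0 0 0; 0 0 0 0 0 0; 0 0 0 0 0 0; 0 0 0 0 0 0' 1 60
python3 - <<'E'
from h import *
t=np.array(read_state()['ee_pos'])
d=camera('scene');x=np.array(d['frame']).copy();u=px(d,t)[0];v=u.round().astype(int)
a=crop(x,v[0]-50,v[1]-50,100,100,6);cv2.drawMarker(a,(303,303),(0,255,0),cv2.MARKER_CROSS,16,1)
cv2.imwrite('pics/regrip.png',a)
E
```

```text
t: 9.32
ee_pos: [0.4774, 0.0691, 0.0858]
orientation: [-3.141, -0.0, 1.599]
wrist_force: [-0.7, 0.7, 0.4]
opening: 0.0854
t: 10.2
ee_pos: [0.4775, 0.0702, 0.0863]
orientation: [3.142, -0.002, 1.6]
wrist_force: [-1.0, 6.3, 3.4]
opening: 0.017
```

View pics/regrip.png

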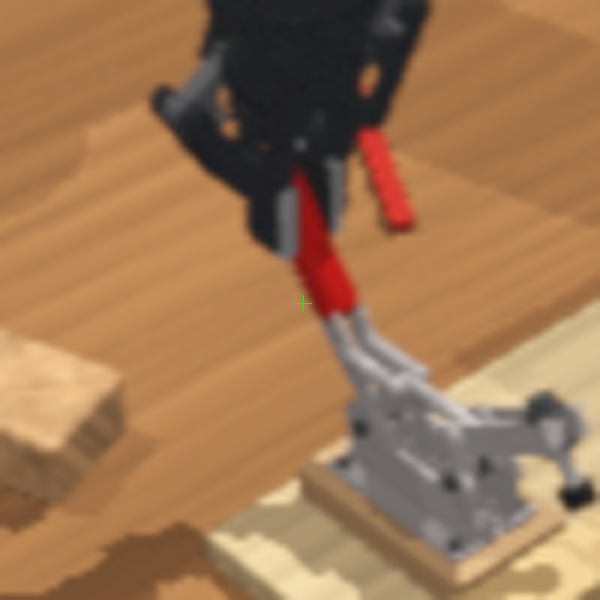

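```bash
python3 -m jog '1 4 -3 0 0 0; 1 8.6 -5.6 0 0 0; 1 13.5 -8 0 0 0; 1 18.5 -10.6 0 0 0; 1 24 -12.7 0 0 0; 1 29 -14.3 0 0 0; 1 34 -15.5 0 0 0; 1 39.8 -16.7 0 0 0; 1 39.8 -16.7 0 0 0' - 80
```

```text
t: 11.38
ee_pos: [0.5183, 0.0714, 0.1028]
orientation: [3.141, -0.0, 1.599]
wrist_force: [-0.0, 3.4, -16.2]
opening: 0.0165
```

```bash
python3 -m jog '0 5 0.5 0 0 0; 0 11 0 0 0 0; 0 16 0 0 0 0; 0 20.5 0 0 0 0; 0 25 0.6 0 0 0; 0 30 1.2 0 0 0; 0 34 1.8 0 0 0; 0 34 1.8 0 0 0'
```

```text
t: 12.38
ee_pos: [0.5509, 0.0723, 0.1017]
orientation: [-3.141, -0.0, 1.599]
wrist_force: [-7.7, 2.1, -2.1]
opening: 0.0156
```

```bash
python3 -m jog '0 3 0.5 0 0 0; 0 3 0.5 0 0 0';python3 -m jog '0 3 0.5 0 0 0; 0 3 0.5 0 0 0; 0 3 .5 0 0 0'
python3 - <<'E'
from h import *
t=np.array(read_state()['ee_pos'])
d=camera('scene');x=np.array(d['frame']).copy();
cv2.imwrite('pics/lock.png',crop(x,300,165,100,90,7))
E
```

```text
t: 12.62
ee_pos: [0.5535, 0.0724, 0.1014]
orientation: [-3.14, 0.0, 1.599]
wrist_force: [-8.5, 1.8, 1.3]
opening: 0.0152
t: 13.0
ee_pos: [0.5568, 0.0725, 0.101]
orientation: [-3.141, 0.0, 1.599]
wrist_force: [-7.6, 1.6, 1.7]
opening: 0.0151
```

View pics/lock.png

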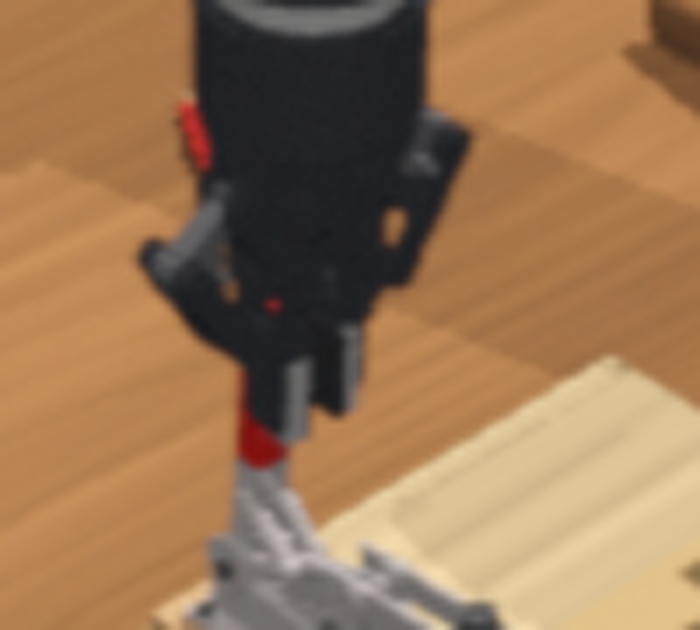

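The handle has slid to the edge of the pads (the opening is falling and the force is low), so it's not yet locked. I'll let go, go behind it with shut fingers and push.

```bash
python3 -m jog '0 0 0 0 0 0; 0 0 0 0 0 0; 0 0 0 0 0 0; 0 0 -30 0 0 0; 0 0 -65 0 0 0; 0 0 -75 0 0 0; 0 -40 -75 0 0 0; 0 -75 -75 0 0 0; 0 -75 -75 0 0 0' -1
python3 - <<'E'
from h import *
from scipy.optimize import least_squares
d=camera('scene')
x=np.array(d['frame']).astype(int);m=(x[...,2]>110)&(x[...,1]<60)&(x[...,0]<60);m[:150]=0;m[:,:322]=0;m[235:]=0;m[:,355:]=0
n,l,st,ce=cv2.connectedComponentsWithStats(m.astype(np.uint8));print(st.tolist(),ce.round(1).tolist())
for p in range(50,111,10):
    r=np.radians(p);print(p,px(d,[[.5315-s*np.cos(r),.0705-s*.0244*np.cos(r),.059+s*np.sin(r)] for s in(.114,.079,.044)]).round(1).tolist())
E
```

```text
t: 14.18
ee_pos: [0.4804, 0.0703, 0.1748]
orientation: [-3.14, 0.0, 1.599]
wrist_force: [0.9, 0.0, 0.3]
opening: 0.0855
[[0, 0, 640, 480, 306927], [325, 181, 14, 48, 264], [337, 211, 4, 3, 9]] [[319.5, 239.5], [330.6, 208.0], [338.1, 211.9]]
50 [[315.9, 202.3], [322.0, 215.0], [328.0, 227.6]]
60 [[320.1, 201.4], [324.9, 214.5], [329.7, 227.4]]
70 [[324.9, 201.8], [328.3, 214.9], [331.6, 227.7]]
80 [[330.2, 203.6], [331.9, 216.2], [333.6, 228.5]]
90 [[335.8, 206.7], [335.7, 218.4], [335.7, 229.7]]
100 [[341.4, 211.1], [339.6, 221.4], [337.8, 231.4]]
110 [[347.0, 216.5], [343.3, 225.2], [339.8, 233.4]]
```

```bash
cat > rows.py <<'E'
from h import *
d=camera('scene');x=np.array(d['frame']).astype(int);m=(x[...,2]>100)&(x[...,1]<75)&(x[...,0]<75)
for y in range(196,236,2):
    i=np.where(m[y,320:365])[0]+320;print(y,i.min() if len(i) else '',i.max() if len(i) else '',len(i),end=' | ')
E
python3 rows.py
```

```text
196 331 334 4 | 198 332 335 4 | 200 332 335 4 | 202 328 336 8 | 204 325 337 13 | 206 325 338 14 | 208 326 338 11 | 210 326 339 12 | 212 326 340 14 | 214 327 334 8 | 216 327 334 8 | 218 328 334 7 | 220 328 335 8 | 222 328 335 8 | 224 329 335 7 | 226 329 335 7 | 228 330 334 5 | 230   0 | 232   0 | 234   0 |
```

```bash
python3 -m jog '0 -12 0 0 0 0; 0 -12 0 0 0 0; 0 -12 0 0 0 0; 0 -12 0 0 0 0; 0 -12 20 0 0 0; 0 -12 40 0 0 0; 0 -12 60 0 0 0; 0 -12 60 0 0 0' 1 60; python3 -m jog '0 6 0 0 0 0; 0 12 0 0 0 0; 0 18 0 0 0 0; 0 24 0 0 0 0; 0 28 0 0 0 0; 0 28 0 0 0 0'; python3 -m jog '0 4 0 0 0 0; 0 8 0 0 0 0; 0 8 0 0 0 0'; python3 -m jog '0 4 0 0 0 0; 0 8 0 0 0 0; 0 8 0 0 0 0'
```

```text
t: 15.28
ee_pos: [0.4694, 0.0699, 0.114]
orientation: [-3.139, -0.0, 1.599]
wrist_force: [-0.2, 0.5, -0.4]
opening: -0.0001
t: 16.02
ee_pos: [0.4984, 0.0707, 0.1149]
orientation: [-3.141, -0.0, 1.599]
wrist_force: [-2.4, 1.4, 0.7]
opening: 0.0004
t: 16.4
ee_pos: [0.5068, 0.071, 0.115]
orientation: [3.141, -0.0, 1.599]
wrist_force: [-2.3, -0.4, 2.5]
opening: -0.0002
t: 16.77
ee_pos: [0.515, 0.0712, 0.115]
orientation: [3.141, -0.0, 1.599]
wrist_force: [-2.2, 0.3, 1.3]
opening: 0.0001
```

```bash
python3 rows.py; python3 -m jog '0 4 0 0 0 0; 0 8 0 0 0 0; 0 8 0 0 0 0'; python3 -m jog '0 3 0 0 0 0; 0 6 0 0 0 0; 0 6 0 0 0 0'; python3 -m jog '0 3 0 0 0 0; 0 3 0 0 0 0'; python3 rows.py
```

```text
196   0 | 198 338 338 1 | 200   0 | 202   0 | 204 337 337 1 | 206 334 338 5 | 208 333 340 8 | 210 333 340 8 | 212 333 340 8 | 214 333 340 8 | 216 333 340 8 | 218 333 340 8 | 220 333 340 8 | 222 333 340 8 | 224 333 340 8 | 226 333 340 8 | 228 333 339 7 | 230 334 338 5 | 232   0 | 234   0 | t: 17.2
ee_pos: [0.5232, 0.0714, 0.115]
orientation: [3.141, 0.0, 1.599]
wrist_force: [0.2, 0.2, 0.5]
opening: 0.0001
t: 17.58
ee_pos: [0.5287, 0.0715, 0.115]
orientation: [3.141, 0.0, 1.599]
wrist_force: [-0.1, -0.3, -0.3]
opening: -0.0003
t: 17.82
ee_pos: [0.53, 0.0717, 0.1148]
orientation: [-3.139, 0.0, 1.599]
wrist_force: [-5.4, -0.9, 3.4]
opening: -0.0
196   0 | 198   0 | 200   0 | 202   0 | 204   0 | 206   0 | 208   0 | 210 339 343 5 | 212 330 345 9 | 214 338 345 8 | 216 337 344 8 | 218 337 344 8 | 220 337 344 8 | 222 337 343 7 | 224 336 343 8 | 226 336 342 7 | 228 336 342 7 | 230 335 342 8 | 232 337 340 4 | 234   0 |
```

```bash
python3 -m jog '0 2 0 0 0 0; 0 4 0 0 0 0; 0 4 0 0 0 0'; python3 rows.py; python3 -m jog '0 2 0 0 0 0; 0 4 0 0 0 0; 0 4 0 0 0 0'
```

```text
t: 18.25
ee_pos: [0.5302, 0.0717, 0.1146]
orientation: [-3.133, 0.0, 1.599]
wrist_force: [-19.3, -1.4, 16.7]
opening: 0.0
196   0 | 198   0 | 200 343 343 1 | 202   0 | 204   0 | 206   0 | 208   0 | 210 339 343 5 | 212 338 345 8 | 214 338 345 8 | 216 337 344 8 | 218 337 344 8 | 220 337 344 8 | 222 337 343 7 | 224 336 343 8 | 226 336 342 7 | 228 336 342 7 | 230 335 342 8 | 232 337 340 4 | 234   0 | t: 18.68
ee_pos: [0.5304, 0.0717, 0.1145]
orientation: [-3.126, 0.001, 1.599]
wrist_force: [-34.5, -2.7, 28.5]
opening: 0.0002
```

Locked: the force climbs against a hard stop and the handle rows match 100°. Next I'll retreat and go above the pale post.

```bash
python3 -m jog '0 -20 0 0 0 0; 0 -60 0 0 0 0; 0 -65 -30 0 0 0; 0 -65 -70 0 0 0; 0 -65 -70 0 0 0' -1; python3 go.py 510 -357 175 1.658; python3 rows.py
```

```text
t: 19.3
ee_pos: [0.4765, 0.0701, 0.1878]
orientation: [3.136, 0.0, 1.599]
wrist_force: [-0.4, 0.6, -0.3]
opening: 0.0851
shift [-427.9   21.4   13. ] rot [ 0.005  0.    -0.059]
196 331 334 4 | 198 332 335 4 | 200 332 335 4 | 202 333 336 4 | 204 334 337 4 | 206 334 338 5 | 208 335 338 4 | 210 336 343 8 | 212 336 345 10 | 214 337 345 9 | 216 338 344 7 | 218 337 344 8 | 220 337 344 8 | 222 337 343 7 | 224 336 343 8 | 226 336 343 8 | 228 336 342 7 | 230 335 342 8 | 232 337 340 4 | 234   0 |
```

```bash
python3 -m jog '-50 3 0 0 0 -0.01; -100 6 0 0 0 -0.02; -150 9 0 0 0 -0.03; -200 12 0 0 0 -0.04; -250 15 0 0 0 -0.05; -300 18 5 0 0 -0.059; -350 21 10 0 0 -0.059; -400 21 13 0 0 -0.059; -428 21 13 0 0 -0.059; -428 21 13 0 0 -0.059; -428 21 13 0 0 -0.059'; python3 go.py 510 -357 80 1.658
python3 - <<'E'
from h import *
t=np.array(read_state()['ee_pos']);o=[]
for c in('scene','top'):
    d=camera(c);x=np.array(d['frame']).copy();u=px(d,t)[0].round().astype(int)
    p=px(d,[[.51,-.357,.142]])[0];print(c,u,p)
    a=crop(x,u[0]-33,u[1]-60,66,90,6)
    for X,col in((t,(0,255,0)),([.51,-.357,.142],(255,0,255))):
        q=((px(d,X)[0]-[u[0]-33,u[1]-60]+.5)*6).astype(int);cv2.drawMarker(a,tuple(int(k) for k in q),col,cv2.MARKER_CROSS,16,1)
    o.append(a)
cv2.imwrite('pics/abovepost.png',np.hstack(o))
E
```

```text
t: 20.72
ee_pos: [0.507, -0.3562, 0.171]
orientation: [-3.14, -0.002, 1.658]
wrist_force: [-0.7, 0.6, 0.6]
opening: 0.0855
shift [-1.2  3.  91. ] rot [-0.001 -0.002  0.   ]
scene [168 285] [170.71719825 295.62789541]
top [486 237] [482.65122865 237.35997496]
```

View pics/abovepost.png

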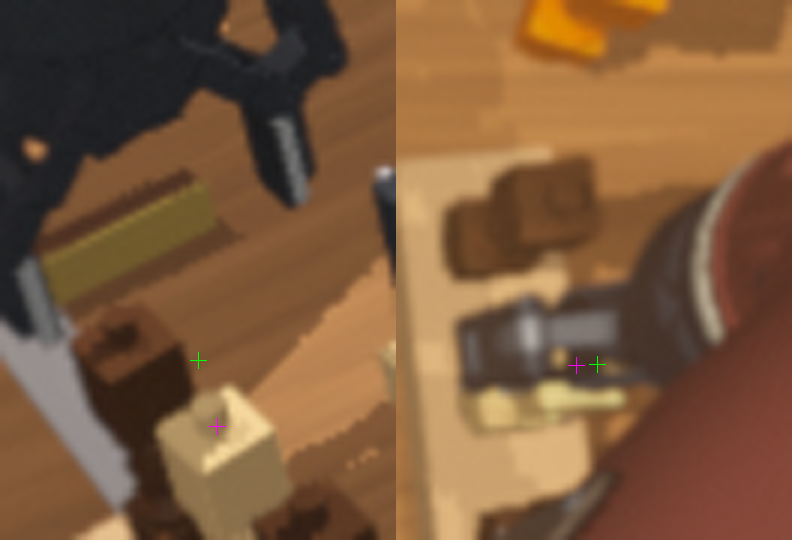

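Run:
```python
from h import *
s=read_state();t=np.array(s['ee_pos']);y=s['orientation'][2]
X=np.array([np.cos(y),np.sin(y),0]);Y=np.array([np.sin(y),-np.cos(y),0])
for c,off in(('scene',(168-33,285-60)),('top',(486-33-66,237-60))):
    d=camera(c)
    for z in(.013,.040):
        P=[t+a*.0425*X+b*.011*Y+[0,0,z] for a in(-1,1) for b in(-1,1)]
        print(c,z,((px(d,P)-off+.5)*6).round().tolist())
```

```text
scene 0.013 [[62.0, 380.0], [97.0, 414.0], [281.0, 254.0], [316.0, 285.0]]
scene 0.04 [[43.0, 321.0], [78.0, 355.0], [266.0, 196.0], [302.0, 227.0]]
top 0.013 [[731.0, 379.0], [723.0, 316.0], [492.0, 403.0], [484.0, 340.0]]
top 0.04 [[756.0, 371.0], [747.0, 307.0], [511.0, 395.0], [503.0, 331.0]]
```

```bash
python3 -m jog '-1 2 30 0 0 0; -1 2 60 0 0 0; -1 2 80 0 0 0; -1 2 91 0 0 0; -1 2 91 0 0 0'; python3 -m jog '0 0 0 0 0 0; 0 0 0 0 0 0; 0 0 0 0 0 0; 0 0 0 0 0 0; 0 0 0 0 0 0; 0 0 0 0 0 0; 0 0 0 0 0 0' 1 50
```

```text
t: 21.55
ee_pos: [0.5094, -0.3575, 0.0808]
orientation: [-3.141, -0.001, 1.658]
wrist_force: [-0.1, 0.1, 0.2]
opening: 0.0851
t: 22.42
ee_pos: [0.5098, -0.3581, 0.0816]
orientation: [3.141, 0.0, 1.658]
wrist_force: [-1.2, 0.7, 5.5]
opening: 0.0294
```

```bash
python3 -m jog '0 0 -6 0 0 0; 0 0 -12 0 0 0; 0 0 -18 0 0 0; 0 0 -24 0 0 0; 0 0 -30 0 0 0' - 60; python3 -m jog '0 0 -30 0 0 0; 0 0 -60 0 0 0; 0 0 -90 0 0 0; 0 0 -120 0 0 0; 0 0 -150 0 0 0; 0 0 -185 0 0 0; 0 0 -185 0 0 0'; python3 go.py 640.8 194 300 1.595
python3 - <<'E'
from h import *
camera('scene')
for q in('post_mid','dark_post_a_mid'): print(q,[(np.round(r['point'],3).tolist(),round(r['conf'],2)) for r in recognise(q,'scene')][:6])
E
```

```text
t: 23.05
ee_pos: [0.5096, -0.358, 0.1115]
orientation: [3.142, 0.0, 1.658]
wrist_force: [0.1, -0.0, -1.0]
opening: 0.029
t: 23.92
ee_pos: [0.5105, -0.3589, 0.299]
orientation: [3.138, 0.004, 1.658]
wrist_force: [0.7, 0.1, -0.7]
opening: 0.0288
shift [539.4 177.9  -2.3] rot [0.004 0.004 0.063]
post_mid [([0.39, -0.453, 0.092], 0.84), ([0.673, -0.39, 0.096], 0.8), ([0.312, 0.245, 0.008], 0.7), ([0.602, 0.46, 0.051], 0.63), ([0.523, -0.363, 0.308], 0.59)]
dark_post_a_mid [([0.465, -0.361, 0.11], 0.96)]
```

```bash
python3 -m jog '30 10 0 0 0 0; 75 25 0 0 0 0.01; 120 40 0 0 0 0.02; 165 54 0 0 0 0.03; 210 69 0 0 0 0.04; 255 84 0 0 0 0.05; 300 99 0 0 0 0.063; 345 114 0 0 0 0.063; 390 129 0 0 0 0.063; 435 143 0 0 0 0.063; 480 158 0 0 0 0.063; 510 168 0 0 0 0.063'; python3 -m jog '15 5 0 0 0 0; 25 8 0 0 0 0; 29 10 0 0 0 0; 29 10 0 0 0 0; 29 10 0 0 0 0'; python3 go.py 640.8 194 160 1.595
```

```text
t: 25.58
ee_pos: [0.632, 0.1668, 0.2945]
orientation: [-3.139, 0.0, 1.596]
wrist_force: [0.6, -0.9, -0.7]
opening: 0.0293
t: 26.2
ee_pos: [0.6418, 0.1931, 0.2962]
orientation: [3.141, 0.0, 1.594]
wrist_force: [-0.2, 0.4, -1.8]
opening: 0.0292
shift [  0.9  -1.  136.2] rot [ 0.     0.    -0.001]
```

```bash
python3 -m jog '0 0 25 0 0 0; 0 0 50 0 0 0; 0 0 75 0 0 0; 0 0 100 0 0 0; 0 0 120 0 0 0; 0 -1 136 0 0 0; 0 -1 141 0 0 0; 0 -1 141 0 0 0'
cat > ov.py <<'E'
from h import *
s=read_state();t=np.array(s['ee_pos']);yw=s['orientation'][2]-np.pi/2;print(t,s['orientation'],s['opening'])
c,sn=np.cos(yw),np.sin(yw);Z=lambda p,h:np.array([[t[0]+c*a-sn*b,t[1]+sn*a+c*b,t[2]-.0676+h] for a,b in p])
sq=lambda x,y:[(x,y),(x,-y),(-x,-y),(-x,y)]
j=.0245;cj,sj=np.cos(j),np.sin(j)
M=np.array([[.6416+cj*a-sj*b,.1932+sj*a+cj*b,.055] for a,b in sq(.007,.014)])
o=[]
for n in('scene','top'):
    d=camera(n);x=np.array(d['frame'])
    u=px(d,[.6416,.1932,.085])[0].round().astype(int)-[36,55]
    a=crop(x,u[0],u[1],72,90,6)
    f=lambda P:((px(d,P)-u+.5)*6).round().astype(np.int32).reshape(-1,1,2)
    cv2.imwrite(f'pics/raw_{n}.png',x)
    for P,col in((M,(255,0,255)),(Z(sq(.006,.013),0),(0,0,255)),(Z(sq(.015,.015),.016),(255,0,0)),(Z(sq(.015,.015),.044),(255,0,0)),(Z(sq(.015,.015),.09),(0,255,0))):
        cv2.polylines(a,[f(P)],True,col,1);print(n,f(P)[:,0].tolist())
    o.append(cv2.resize(a,(400,500)))
cv2.imwrite('pics/ov.png',np.hstack(o))
E
python3 ov.py
```

```text
t: 27.2
ee_pos: [0.6408, 0.1936, 0.1553]
orientation: [-3.142, 0.0, 1.595]
wrist_force: [-0.1, -0.0, -1.2]
opening: 0.029
[0.64080899 0.19357086 0.15525128] [-3.14157397e+00  6.76660357e-05  1.59457789e+00] 0.029023161331518027
scene [[247, 384], [201, 414], [176, 397], [222, 368]]
scene [[250, 322], [207, 350], [185, 335], [228, 308]]
scene [[274, 300], [223, 332], [168, 297], [218, 266]]
scene [[280, 246], [229, 277], [173, 243], [224, 212]]
scene [[292, 153], [240, 184], [182, 150], [234, 120]]
top [[191, 329], [263, 326], [264, 362], [191, 364]]
top [[180, 316], [249, 314], [250, 345], [181, 348]]
top [[168, 284], [248, 282], [250, 361], [169, 364]]
top [[156, 269], [238, 266], [240, 347], [158, 350]]
top [[136, 242], [221, 238], [223, 322], [137, 325]]
```

View pics/ov.png

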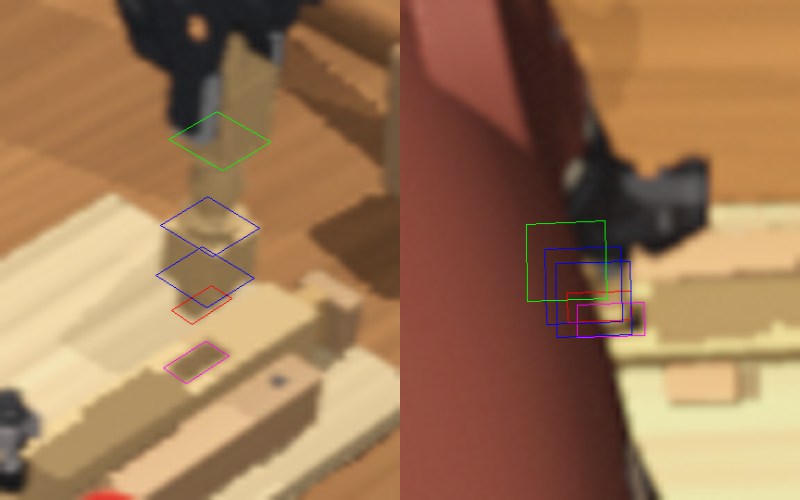

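Overlay check: the post outline agrees with prediction within about 1 px and hangs upright, and the tenon is above the mouth. The mortise's dark mouth is at about display (205,355) against a predicted (197,362), so I'll check that numerically.

Run:
```python
from h import *
r=cv2.imread('pics/raw_scene.png');s0=cv2.imread('pics/scene0.png');d=camera('scene')
u=px(d,[.6416,.1932,.055])[0];print(u);v=u.round().astype(int)
for n,im in(('now',r),('start',s0)):
    g=im[v[1]-7:v[1]+8,v[0]-9:v[0]+11].astype(int).sum(2)//3;print(n,v-[9,7]);print(g)
    for p in((.007,.014),): print((px(d,[[.6416+a-.0245*b,.1932+b+.0245*a,.055] for a,b in((.007,.014),(.007,-.014),(-.007,-.014),(-.007,.014))])-v).round(1).tolist())
# jig shift start->now
a=s0[225:285,330:440];m=cv2.matchTemplate(r[220:290,325:445],s0[270:290,345:375],cv2.TM_SQDIFF_NORMED);print(cv2.minMaxLoc(m))
```

```text
[401.75841571 245.59090269]
now [393 239]
[[190 190 189 189 189 189 188 186 185 183 184 186 186 186 186 186 187 186
  187 187]
 [190 190 189 189 189 188 188 187 187 187 186 185 186 186 186 187 187 187
  187 187]
 [190 190 189 189 188 188 187 187 186 186 179 173 179 185 186 187 187 187
  187 187]
 [189 189 188 188 189 193 193 188 185 178 160 144 156 175 184 186 187 187
  187 187]
 [188 188 189 193 199 202 202 195 172 139 119 112 120 143 165 180 186 187
  187 185]
 [189 192 197 202 203 201 194 173 140 113 108 105 104 111 130 163 182 186
  184 169]
 [193 199 203 203 198 178 146 123 113 109 106 105 109 122 148 174 184 182
  168 139]
 [199 202 203 193 169 139 115 109 109 109 111 116 143 171 182 182 169 142
  122 112]
 [159 181 197 190 160 123 111 108 107 114 140 161 175 183 181 168 139 115
  109 110]
 [142 147 152 150 143 132 119 112 114 141 180 192 185 169 143 122 113 110
  112 125]
 [141 140 140 141 140 139 135 140 167 191 200 198 178 141 115 110 110 118
  139 158]
 [140 140 140 141 140 140 145 174 197 200 185 154 127 113 110 112 125 155
  169 169]
 [140 140 140 140 140 140 141 150 178 
[... 977 characters left out ...]
201 194 171 136 113 107 107 111 118 147 183 198 198 182 151 125
  112 108]
 [202 202 202 201 197 181 148 118 113 146 181 196 198 190 173 145 115 107
  110 124]
 [202 202 203 202 202 200 189 162 145 177 198 198 181 149 122 112 108 116
  139 159]
 [202 202 202 202 203 203 201 199 197 197 189 166 135 113 107 110 125 157
  177 183]
 [202 202 202 203 203 203 203 201 197 182 149 120 110 109 115 140 169 182
  185 187]
 [202 202 203 203 203 203 200 184 157 134 113 107 113 127 155 176 184 186
  187 188]
 [202 203 203 203 201 197 181 148 118 110 109 117 145 164 176 185 186 187
  188 189]]
[[5.7, -1.5], [-2.0, 3.4], [-6.2, 0.7], [1.5, -4.2]]
(0.04742959141731262, 0.29570627212524414, (68, 18), (90, 0))
```

```bash
cat > fit.py <<'E'
from h import *
from scipy.optimize import minimize
s=read_state();t=np.array(s['ee_pos']);yw=s['orientation'][2]-np.pi/2;c,sn=np.cos(yw),np.sin(yw)
d=camera('scene');x=np.array(d['frame']);g=cv2.resize(x,None,fx=4,fy=4,interpolation=cv2.INTER_CUBIC)
L=cv2.cvtColor(g,cv2.COLOR_BGR2LAB).astype(float);G=np.hypot(*[sum(cv2.Sobel(cv2.GaussianBlur(L[...,k],(0,0),3),cv2.CV_64F,*q)for k in(0,)) for q in((1,0),(0,1))])
G/=G.max()
def box(hx,hy,z0,z1): return [(a*hx,b*hy,z) for a in(-1,1) for b in(-1,1) for z in(z0,z1)]
def sil(o,hx,hy,z0,z1):
    P=np.array([[t[0]+o[0]+c*a-sn*b,t[1]+o[1]+sn*a+c*b,t[2]-.0676+o[2]+h] for a,b,h in box(hx,hy,z0,z1)])
    return cv2.convexHull(((px(d,P)+.5)*4-.5).astype(np.float32))
def score(o):
    I=np.zeros(G.shape,np.uint8);q=np.zeros_like(I)
    h=(sil(o,.015,.015,.016,.044)*16).astype(np.int32);cv2.polylines(q,[h],True,255,1,cv2.LINE_8,4)
    # tenon: only bottom outline
    k=(sil(o,.006,.013,0,.016)*16).astype(np.int32);cv2.fillPoly(I,[h],255,cv2.LINE_8,4);r=np.zeros_like(I);cv2.polylines(r,[k],True,255,1,cv2.LINE_8,4);r[I>0]=0;q|=r
    return G[q>0].mean()
R=[]
for z in(-.002,0,.002):
    b=max((score((i*.001,j*.001,z)),i,j) for i in range(-8,9) for j in range(-8,9));print('dz',z,b)
print('at 0',score((0,0,0)))
m=outline_of('post','scene')
for k in m[:6]:
    yy,xx=np.where(k['pixels']);print(round(k['conf'],2),xx.min(),xx.max(),yy.min(),yy.max())
h=sil((0,0,0),.015,.015,.016,.044)[:,0]/4;print('pred block',h.min(0),h.max(0),'tenon',(sil((0,0,0),.006,.013,0,.016)[:,0]/4).max(0))
E
python3 fit.py
```

```text
dz -0.002 (np.float64(0.2556468371911657), -1, 4)
dz 0 (np.float64(0.2551060780907204), 0, 2)
dz 0.002 (np.float64(0.25425168397737125), 2, 0)
at 0 0.2382530924703323
0.81 185 212 348 398
0.66 95 122 283 330
0.56 397 415 188 237
pred block [395.17798 216.026  ] [413.86066 236.03285] tenon [409.39346 238.9746 ]
```

```bash
python3 -m jog '-0.5 1 6 0 0 0; -0.5 1 12 0 0 0; -0.5 1 18 0 0 0; -0.5 1 22.5 0 0 0; -0.5 1 22.5 0 0 0; -0.5 1 22.5 0 0 0'; python3 fit.py; python3 rows.py
python3 - <<'E'
from h import *
o={'top':('glueup','mallet','pencil','glue','sandblock','square','stand'),'scene':('dark_post_a_mid','glue','glueup','sandblock','square','pencil','mallet')}
for c in o:
    camera(c)
    for q in o[c]: print(c,q,[(np.round(r['point'],3).tolist(),round(r['conf'],2)) for r in recognise(q,c)][:2])
print(read_state()['t'],read_state()['wrist_force'])
E
```

```text
t: 28.2
ee_pos: [0.6419, 0.1935, 0.1327]
orientation: [3.141, -0.0, 1.595]
wrist_force: [0.7, 0.1, -0.7]
opening: 0.0292
dz -0.002 (np.float64(0.23653944782719435), -2, 4)
dz 0 (np.float64(0.2375339557619364), -1, 3)
dz 0.002 (np.float64(0.2359937894367413), 1, 1)
at 0 0.22266694376118865
0.97 395 414 197 245
0.59 94 123 283 331
0.55 186 211 347 397
pred block [394.51938 223.708  ] [412.98303 243.57668] tenon [408.57846 246.38948]
196 331 334 4 | 198 332 335 4 | 200 332 335 4 | 202 333 336 4 | 204 334 337 4 | 206 334 338 5 | 208 335 338 4 | 210 336 343 8 | 212 336 345 10 | 214 337 345 9 | 216 338 344 7 | 218 337 344 8 | 220 337 344 8 | 222 337 343 7 | 224 336 343 8 | 226 336 342 7 | 228 336 342 7 | 230 335 342 8 | 232 337 340 4 | 234   0 | top glueup [([0.587, -0.193, 0.049], 0.79)]
top mallet [([0.573, 0.479, 0.083], 0.75)]
top pencil []
top glue [([0.75, 0.002, 0.112], 0.77)]
top sandblock [([0.377, -0.022, 0.035], 0.63)]
top square [([0.301, -0.348, 0.013], 0.68), ([0.618, 0.075, 0.088], 0.62)]
top stand [([0.505, -0.348, 0.031], 0.71)]
scene dark_post_a_mid [([0.465, -0.365, 0.107], 0.56)]
scene glue [([0.778, -0.011, 0.091], 0.97)]
scene glueup []
scene sandblock [([0.39, -0.036, 0.028], 0.59), ([0.651, 0.189, 0.134], 0.32)]
scene square [([0.262, -0.347, 0.012], 0.57), ([0.511, -0.368, 0.032], 0.4)]
scene pencil [([0.311, 0.249, 0.008], 0.59)]
scene mallet [([0.616, 0.449, 0.06], 0.89)]
29.15 [-0.16147204  0.03421035 -1.36803257]
```

```bash
python3 -m jog '-1 0.3 0 0 0 0; -1 0.3 0 0 0 0; -1 0.3 0 0 0 0; -1 0.3 0 0 0 0' && python3 -c "
from cell import *
print(close_job())"
```

```text
t: 29.65
ee_pos: [0.6421, 0.1924, 0.1325]
orientation: [-3.142, -0.0, 1.595]
wrist_force: [0.5, -0.2, -0.6]
opening: 0.0292
the job is handed in; nothing more can be done
None
```

I locked the clamp, drew the pale post out of the stand, and handed the job in at about 30 s. The arm was still holding the post upright over the mortise, with the tenon about 1 cm above it.

**Clamp:** My first grip caught only the handle's top edge and slipped off. The fingertips looked about 27 mm higher in the pictures than the reported position, so I allowed for that from then on. A second grip also slipped, so I pushed the handle over centre with shut fingers. It came to a hard stop: I pushed to 34 N there without it moving. Before I handed in, the handle's pixels still matched 100°, the locked position.

**Post:** The jaws held at 29 mm opening with only the post's weight on the wrist. I carried it with the tenon about 0.22 m above the bench, higher than the glue-up and the clamp. By calculation the tenon end finished at z ≈ 65 mm, 10 mm above the mouth, give or take about 2 mm. The mortise looked unmoved in the picture after locking.

**Checks that disagreed or are incomplete:**
- **Centring:** It's good to about 2 mm. The outline fit put the post 1–3 mm off along the rail, and the network's outline under 1 px off. I made a last 1 mm shift and didn't measure again after it.
- **Other things on the bench:** Most were found within about 1 cm of where they started. The mallet's scene reading was about 17 mm off, but its top reading was only 9 mm off and the arm never went near it. The top camera missed the pencil and the scene camera missed the glue-up, though the other camera found each in place. The second dark post wasn't checked separately.

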